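# Pack the fan-maker's drawer full and shut it

## Robot

A 6-joint arm with a two-finger parallel gripper is mounted at the origin on the work surface. World frame = base frame: x ahead of the robot, y to its left, z up, the work surface at z = 0. Lengths are in m, angles in degrees, forces in N, time in s.
With the tool pointing down it reaches from about 0.35 to 0.875 m from the base axis. Payload 4.2 kg.
Tool frame: the origin (TCP) lies midway between the tips of the shut fingers; the grasp point (between the pads) lies 19 mm behind it; z points along the fingers, y is the line along which they close (so a half turn about z gives the same grasp; the last joint's range is limited). The gripper opens to 87 mm and grips with 3 to 60 N. Pads are 19 mm wide; open, the fingers measure 117 mm over their backs; the gripper's body (75 mm by 190 mm) begins 51 mm behind the grasp point.
Start: joints at [87.181, 22.042, 0.453, 0, -68.411, -14.817], TCP at [0.189, 0.596, 0.223] pointing down, gripper open.
Joint ranges: [-179.83, 179.83], [-69.29, 118.12], [-61.27, 80.66], [-181.25, 117.63], [-171.15, -9.14], [-177.46, 177.46]. Speed limits (degrees/s): [159.86, 159.86, 180, 180, 180, 180].

## Interface

Orientations are given as a 3x3 rotation matrix whose columns are the frame's x, y, z axes.
In Python, from station import sense, capture, finish_job, silhouettes, landmark_of gives the robot as it stands.
- The arm moves only by the tool step_arm, never from a script. Its arguments are lists of equal length, an entry for each row: "linear": the shift along the tool's x, y, z in mm, a list of three; "delta_rot": the turn, a rotation vector about the tool's x, y, z in rad, a list of three; "grip": the finger opening in mm, from 0 to 87. A call has 1 to 10 rows; each row shifts and turns the commanded pose from where the row before left it, along the tool's axes as they then stand; what a row does not reach is not made up. A row lasts 1/8 s, in which the tool goes at most 62.5 mm and 10.7 degrees, less where a joint would pass 70% of its speed; a pose out of reach is approached as far as the arm can. A call with a gripper value outside its range is refused whole. The fingers move at their own pace and stop on an object; the grip force is fixed at half the most. Time passes only in rows, so rows that do not move let the fingers close. It gives the time, the measured TCP pose, the force, the opening and the grip force at its end, in the units of the state.
- sense(): the state, without advancing time (a new reading comes with each control period).
- capture(name): name is "scene" or "top" or "wrist"; returns a dict with "img" (420x560x3 uint8, red, green, blue), "fx", "fy", "cx", "cy" (pixels), "world_to_cam" (4x4, takes a point from world to camera coordinates); the wrist camera has in their place "mount" (4x4, takes a point from camera to tool coordinates, whose origin is the TCP and whose axes are the flange's). Camera axes: x right, y up, looking along -z (the intrinsics and any distortion apply to the point x, -y, -z); pixel columns grow to the right and rows downward; lengths in m; the calibration is good to about 2 mm. A picture is of the moment at which its call begins: read the wrist's pose just before it. There is no depth.
- finish_job(): hands the job in; it is judged then, once.
Trained networks look in the newest picture that a camera, given by its name, has taken for a name from the list of things; names that differ only in an ending like _2 or _b are one class to them, and where a whole thing is asked for, a point or a joint stands for the part that bears it (a point fixed in the world has none). Each returns a list of dicts, best first, with "score" (0 to 1); they miss things now and then, are a little off and sometimes report something else, mostly with a low value. They report only what shows in the picture. A call takes as long as a camera call. They do not tell look-alikes from the thing itself.
- silhouettes(camera, label): "mask" (420x560 bool, what is visible of it) and "point" ([column, row] in pixels, amid what is visible of it).
- landmark_of(camera, label): "point" ([column, row] in pixels: a listed point, or the origin of a listed thing).
The state is a dict: "time_s": time; "joints": joint angles; "joint_velocities": joint speeds; "effort": joint torques, N m; "tcp_pos": TCP position; "ee_rot": TCP orientation; "wrist_force": force on the tool from outside, world axes, zero at the start; "moment": the same for the moment, N m; "gripper_width": opening from 0.0 (shut) to 1.0 (fully open); "gripper_force": force on a finger pad.
Only numpy, scipy, OpenCV 4.12 (cv2) and the standard library are available. Lean on these libraries where they do the work, as an engineer would, in place of code of your own. Each camera call takes 0.05 s, during which the arm holds its last target. There are 200 camera calls.

## Task

Pack up the fan-maker's little chest: the round glue jar and the wooden pressing block that stand on the mat belong in its open drawer, with the printing block and the rivet tin that stand loose in its hidden rear part. The drawer does not come out any farther and only just holds all four, so crowd them back snugly until all of them stand flat on the drawer's floor in one row, then push the drawer fully shut without slamming it. Keep the glue jar upright and leave everything else on the table where it lies.

Things in the scene. Friction and masses are not known exactly. Their poses are not given: they have to be found in the camera images.
- chest: Dark wooden chest, fixed, 247 deep (x) x 304 wide (y) x 87 high, with three narrow drawers side by side, 98 apart; the middle one is open, the outer two never open. Origin: centre of its underside; x runs from front to back. Front face, also the front edge of the 12 thick top board, at x = -123.5; the board's underside is 75 above the table. A folded fan 16 high lies on top at x 70 to 100.
- drawer (a joint): The middle drawer: 0 = fully shut, 0.080 = out as far as it comes, where it starts. It opens towards the chest's -x. A plain wooden runner: about 9 N moves it either way and it stays where it is left, so pushing hard on its contents starts to shut it. When open, the rear of its inside (225 minus the opening) stays hidden under the chest's top board.
- drawer_in (a point): Centre of the drawer's inner floor, 16 above the table; axes as the chest's; moves with the drawer. Inside 225 long (x) x 70 wide (y). Above the floor: side walls 24 high (7 thick), rear wall 36 high, front panel 58.5 high (14 thick, 94 wide).
- drawer_face (a point): Point on the outer face of the drawer's front panel, on its middle line, 66 above the table (8.5 below the panel's top); x points into the drawer. The drawer's brass knob, 18 in diameter, stands 22 out from the face, centred 39.5 above the table.
- glue_jar: Round white plastic glue jar, 60 in diameter, 28 high to the shoulder, with a grey screw cap 34 in diameter from 34 to 54 high; its foot is bevelled (54 in diameter at the floor, full at 4 high). About 150 g. Origin at the centre of its underside, z up.
- press_block: Pale wooden pressing block: 50 (x) x 66 (y) base, 26 high, on a 3 thick felt sole (counted in the 26) set in 2 all round; on top a bar grip 44 long (x), 20 thick (y), from 26 to 54 high. About 110 g. It takes least room in the drawer with its 66 side across the drawer. Origin at the centre of its underside, z up.
- stamp_block: Brown wooden printing block that stands loose in the rear of the drawer, under the top board: base 54 (x) x 62 (y), 26 high, with a round knob, 26 in diameter, up to 54. About 100 g. Origin at the centre of its underside.
- rivet_tin: Round metal rivet tin that stands loose in the drawer in front of the printing block, also under the top board at first: 58 in diameter, 34 high, with a dark knob, 24 in diameter, from 42 to 54. About 130 g. Origin at the centre of its underside.
- glue_bottle: Bystander: tall white glue bottle, 54 in diameter, 150 high; origin at the centre of its underside.
- peg_a: Bystander: pink clothes peg lying down, 72 long (x), 14 high.
- peg_b: Bystander: green clothes peg lying down, 72 long (x), 14 high.
- scissors: Bystander: scissors lying flat, about 185 long (x; blades to +x), 75 wide, 9 high.
- marker: Bystander: marker pen lying down, 135 long (x), 12 high.
- rib_bundle: Bystander: bundle of bamboo ribs lying down, 240 long (x), 34 wide, 17 high.
Not all that is in view belongs to the job. What is shaped like the press_block but red or yellow is not meant.

How it is judged:
By the outcome, as a careful person would: the job done as asked, in the order asked, and still so for the second after the job is handed in, with the robot touching nothing.
It also fails if it takes over 67 s, if anything falls off the work surface, if the arm or the gripper's body presses on something with over 40 N, if the wrist force passes 120 N, or if a joint passes its speed limit or range.

## Working session

There is one attempt and no reset: what is moved stays moved. The work goes in short steps, Python scripts to look and compute and a tool call to move; the robot and the scene stay as the last step left them, time stands still between calls to the robot, and variables do not carry over. Pictures are saved under pics/ and viewed, at most 10 in all, crops included, and the job is handed in when it is done.

Besides the shell and the picture viewer there is one more tool, called after "Emit:" as name(argument=value, ...), one argument or row to a line, values as JSON. step_arm: Moves the arm, as the interface text tells. Its arguments: {"type":"object","properties":{"linear":{"type":"array"},"delta_rot":{"type":"array"},"grip":{"type":"array"}},"required":["linear","delta_rot","grip"]}

```bash
ls; mkdir -p pics
cat > h.py <<'E'
import numpy as np,cv2
from station import *
def cap(n):
    s=sense(); c=capture(n)
    if 'world_to_cam' not in c:
        T=np.eye(4);T[:3,:3]=s['ee_rot'];T[:3,3]=s['tcp_pos']
        c['world_to_cam']=np.linalg.inv(T@c['mount'])
    return c
def save(c,f): cv2.imwrite('pics/'+f,c['img'][:,:,::-1])
def ray(c,p):
    d=np.array([(p[0]-c['cx'])/c['fx'],-(p[1]-c['cy'])/c['fy'],-1.])
    M=np.linalg.inv(c['world_to_cam']); return M[:3,3],M[:3,:3]@d
def at(c,p,z):
    o,d=ray(c,p); return o+d*(z-o[2])/d[2]
def proj(c,P):
    q=c['world_to_cam']@np.r_[P,1]; return np.array([c['cx']+c['fx']*q[0]/-q[2],c['cy']+c['fy']*q[1]/q[2]])
def tri(c1,p1,c2,p2):
    A=0;b=0
    for c,p in((c1,p1),(c2,p2)):
        o,d=ray(c,p);d=d/np.linalg.norm(d);P=np.eye(3)-np.outer(d,d);A=A+P;b=b+P@o
    return np.linalg.solve(A,b)
E
python3 - <<'E'
from h import *
np.set_printoptions(precision=4,suppress=True)
cs={n:cap(n) for n in('scene','top')}
print(cs['top'].keys())
for n,c in cs.items(): save(c,n+'0.png'); print(n,np.linalg.inv(c['world_to_cam'])[:3,3])
for l in ['chest','drawer_in','drawer_face','glue_jar','press_block','rivet_tin','stamp_block']:
    r={}
    for n in cs:
        r[n]=[(np.round(x['point'],1),round(x['score'],2)) for x in landmark_of(n,l)][:4]
    print(l,r)
    if r['scene'] and r['top']: print('  tri',tri(cs['scene'],r['scene'][0][0],cs['top'],r['top'][0][0]))
s=sense();print(s['tcp_pos'],s['ee_rot'],s['gripper_width'],s['time_s'])
E
```

```text
pics
dict_keys(['img', 'fx', 'fy', 'cx', 'cy', 'world_to_cam'])
scene [1.0252 0.2901 1.0545]
top [0.305  0.0243 1.5113]
chest {'scene': [(array([234.5, 268.6]), 0.95), (array([395.4, 349.6]), 0.57), (array([248.2, 127.5]), 0.32)], 'top': [(array([290.3, 159.1]), 0.55)]}
  tri [ 0.6995 -0.029   0.0208]
drawer_in {'scene': [], 'top': [(array([293.2, 186.8]), 0.7)]}
drawer_face {'scene': [(array([269.5, 185.6]), 0.58), (array([227.8, 166.5]), 0.41)], 'top': [(array([295.6, 226.2]), 0.81), (array([289.6, 163.2]), 0.65)]}
  tri [ 0.4878 -0.0537  0.0766]
glue_jar {'scene': [(array([366.3, 253.6]), 0.82)], 'top': [(array([205. , 230.3]), 0.67)]}
  tri [ 0.4813  0.2221 -0.0123]
press_block {'scene': [(array([186.7, 125.5]), 0.9), (array([228.7, 165.3]), 0.69), (array([300.2, 175.6]), 0.6)], 'top': [(array([413.4, 257.3]), 0.91), (array([347.1, 236.9]), 0.8), (array([291.1, 266.7]), 0.73)]}
  tri [ 0.4006 -0.4066 -0.0055]
rivet_tin {'scene': [(array([416. , 210.6]), 0.71), (array([271.5, 184.7]), 0.7)], 'top': []}
stamp_block {'scene': [(array([152. , 197.3]), 0.51)], 'top': []}
[0.1893 0.5956 0.2226] [[ 0.953  -0.3029  0.    ]
 [-0.3029 -0.953   0.    ]
 [ 0.     -0.     -1.    ]] 0.9984619883212612 0.8
```

View pics/scene0.png

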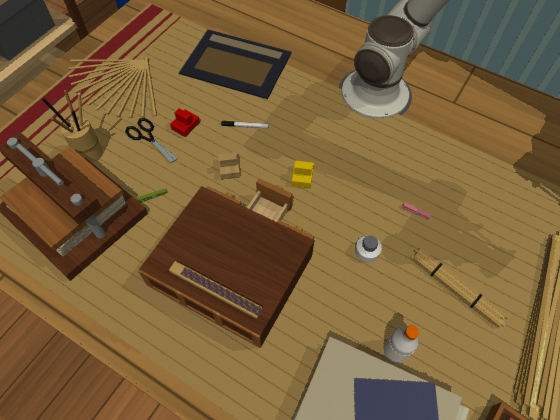

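View pics/top0.png

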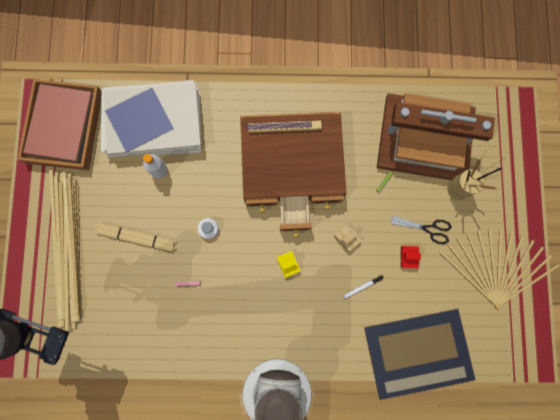

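The scene view shows the chest at about (230,265) with its drawer open at (270,198), and the glue jar at (369,247). Three things look like the press block:

| Block | scene pixel | top pixel |
|---|---|---|
| red | (186,122) | (411,257) |
| yellow | (303,173) | (289,264) |
| pale | (229,166) | (347,237) |

I choose the pale one by its description. The jar is at top (208,229), the drawer at (295,212).

Run:
```python
from h import *
np.set_printoptions(precision=4,suppress=True)
S=cap('scene');T=cap('top');W=cap('wrist')
print('mount',W['mount'],W['fx'],T['fx'])
for l,h,near in[('chest',.087,(292,158)),('press_block',0.04,(347,237)),('glue_jar',.04,(207,230))]:
    for m in silhouettes('top',l):
        if np.hypot(*(np.array(m['point'])-near))<25:
            c=max(cv2.findContours(m['mask'].astype(np.uint8),0,2)[0],key=cv2.contourArea)
            b=cv2.boxPoints(cv2.minAreaRect(c)); print(l,m['score']); print(np.array([at(T,p,h)[:2] for p in b]))
for a,b in(((229,166),(347.1,236.9)),((369,240),(207.5,228))): print(tri(S,a,T,b))
print('press lm',tri(S,(228.7,165.3),T,(347.1,236.9)),at(T,(347.1,236.9),0),at(T,(205,230.3),0),at(S,(366.3,253.6),0))
print('face',at(T,(295.6,226.2),.066),'in',at(T,(293.2,186.8),.016))
big=cv2.resize(T['img'][180:290,180:430],None,fx=3.2,fy=3.2,interpolation=2)[:,:,::-1]
cv2.imwrite('pics/c.png',big)
```

```text
mount [[ 0.0015  0.9537  0.3009  0.0827]
 [ 1.     -0.0011 -0.0015 -0.0001]
 [-0.0011  0.3009 -0.9537 -0.162 ]
 [ 0.      0.      0.      1.    ]] 318.15216363285185 495.1388792745585
chest 0.77
[[ 0.8169  0.1271]
 [ 0.8365 -0.1872]
 [ 0.4612 -0.1995]
 [ 0.4439  0.1025]]
press_block 0.94
[[ 0.4625 -0.1636]
 [ 0.4991 -0.2049]
 [ 0.4509 -0.2468]
 [ 0.4147 -0.2056]]
glue_jar 0.65
[[0.5044 0.2422]
 [0.5052 0.1854]
 [0.4542 0.1838]
 [0.4534 0.2403]]
[ 0.4618 -0.2068  0.0154]
[0.4796 0.2114 0.0499]
press lm [ 0.4617 -0.2068  0.0183] [ 0.4641 -0.2106 -0.    ] [0.4783 0.2255 0.    ] [0.4894 0.218  0.    ]
face [ 0.4866 -0.0488  0.066 ] in [ 0.6151 -0.0431  0.016 ]
```

View pics/c.png

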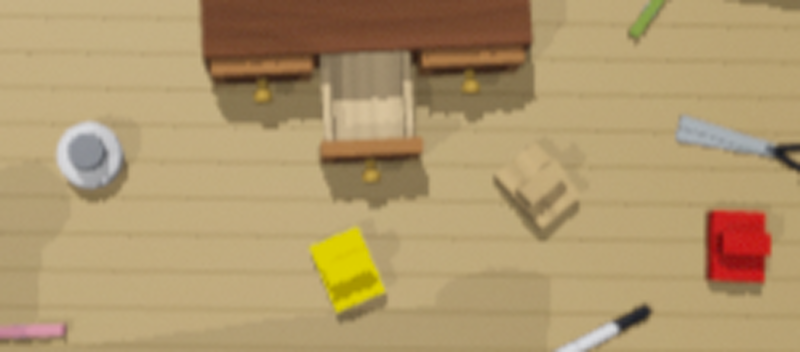

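The crop shows the pale block at (537,190), turned by about 40°, with the jar at (90,153) and the drawer's inside at (368,100). It confirms the pale one. I'm moving over the jar now.

Emit:
step_arm(
  linear=[
    [48, 34, 0],
    [48, 34, 0],
    [48, 34, 0],
    [48, 34, 0],
    [48, 34, 0],
    [48, 34, 0],
    [48, 34, 0],
    [48, 34, 0],
    [0, 0, 0],
    [0, 0, 0],
  ],
  delta_rot=[
    [0, 0, 0],
    [0, 0, 0],
    [0, 0, 0],
    [0, 0, 0],
    [0, 0, 0],
    [0, 0, 0],
    [0, 0, 0],
    [0, 0, 0],
    [0, 0, -0.184],
    [0, 0, -0.184],
  ],
  grip=[87, 87, 87, 87, 87, 87, 87, 87, 87, 87],
)

```text
time_s: 2.35
tcp_pos: [0.4734, 0.219, 0.2226]
ee_rot: [[0.998, 0.064, 0.0], [0.064, -0.998, 0.0], [0.0, -0.0, -1.0]]
wrist_force: [0.1, 0.5, 0.4]
gripper_width: 1.002
gripper_force: 0.0
```

Run:
```python
from h import *
np.set_printoptions(precision=4,suppress=True)
s=sense();print(s['tcp_pos'],s['ee_rot'][:,0],s['time_s'])
W=cap('wrist');save(W,'w1.png')
for m in silhouettes('wrist','glue_jar')[:2]: 
    ys,xs=np.nonzero(m['mask']);print(m['point'],m['score'],xs.min(),xs.max(),ys.min(),ys.max())
for l in('glue_jar','drawer_face','drawer_in'):
  print(l,[(x['point'],x['score']) for x in landmark_of('wrist',l)][:2])
```

```text
[0.4734 0.219  0.2226] [0.998  0.0639 0.0001] 2.35
[278.9, 175.4] 0.82 256 308 149 202
glue_jar [([282.5, 172.4], 0.68)]
drawer_face [([536.4, 203.4], 0.68)]
drawer_in []
```

View pics/w1.png

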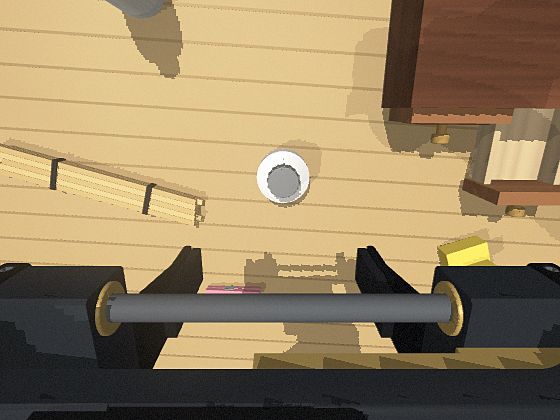

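The wrist view shows the jar's cap centred at about (285,182) with its body at (283,176). The chest's front edge runs level near row 108, so the tool is already aligned with the chest.

```bash
cat >> h.py <<'E'
def circ(c,xy,col,tol,r=45):
    x,y=map(int,xy);p=c['img'][y-r:y+r,x-r:x+r].astype(int)
    m=(np.abs(p-np.array(col)).max(2)<tol).astype(np.uint8)
    k=max(cv2.findContours(m,0,2)[0],key=cv2.contourArea)
    (a,b),R=cv2.minEnclosingCircle(k); return np.array([a+x-r,b+y-r]),R
E
python3 - <<'E'
from h import *
np.set_printoptions(precision=4,suppress=True)
W=cap('wrist');print(W['img'][182,285],W['img'][155,283])
print(circ(W,(285,182),W['img'][182,285],25))
for p,z in(((284.5,181.5),.054),((283,176.5),.014)): print(at(W,p,z))
print('fp',at(W,(390,107),.087),at(W,(525,108),.087))
E
```

```text
[158 156 155] [253 252 252]
(array([285., 181.]), 18.35765838623047)
[0.4826 0.2143 0.054 ]
[0.4797 0.2151 0.014 ]
fp [0.563 0.126 0.087] [0.5693 0.0056 0.087 ]
```

Emit:
step_arm(
  linear=[
    [3, 0, 30],
    [3, 0, 30],
    [0, 0, 20],
  ],
  delta_rot=[
    [0, 0, 0],
    [0, 0, 0],
    [0, 0, 0],
  ],
  grip=[87, 87, 87],
)

```text
time_s: 3.02
tcp_pos: [0.4784, 0.2204, 0.1412]
ee_rot: [[0.998, 0.059, -0.001], [0.059, -0.998, -0.001], [-0.001, 0.001, -1.0]]
wrist_force: [-0.5, 0.5, 0.9]
gripper_width: 1.0
gripper_force: 0.0
```

Run:
```python
from h import *
np.set_printoptions(precision=4,suppress=True)
W=cap('wrist')
q=proj(W,[.486,.218,.05]);print(q,sense()['tcp_pos'])
ms=silhouettes('wrist','glue_jar')
for m in ms[:1]:
    ys,xs=np.nonzero(m['mask']);print(m['point'],m['score'],xs.min(),xs.max(),ys.min(),ys.max())
x,y=q.astype(int);print(circ(W,q,W['img'][y,x],25,70),W['img'][y,x]);save(W,'w2.png')
```

```text
[281.7377 203.9838] [0.4769 0.2195 0.1387]
[281.6, 196.4] 0.78 252 317 164 232
(array([286.1818, 210.8977]), 22.7161922454834) [159 158 154]
```

Run:
```python
from h import *
np.set_printoptions(precision=4,suppress=True)
W=cap('wrist');s=sense();print(s['tcp_pos'],s['ee_rot'][:,0])
q=proj(W,[.4826,.2143,.054]);x,y=q.astype(int)
p,r=circ(W,q,W['img'][y,x],25,70);print(q,p,r,at(W,p,.054),at(W,p,.05))
W1=dict(W);T=np.eye(4);T[:3,:3]=np.array([[.998,.0639,0],[.0639,-.998,0],[0,0,-1.]]);T[:3,3]=[.4734,.219,.2226]
W1['world_to_cam']=np.linalg.inv(T@W['mount']);print('tri',tri(W1,(285,181),W,p))
o=np.array(s['tcp_pos']);print('delta tool',s['ee_rot'].T@(np.array([.482,.2145,.032])-o) if hasattr(s['ee_rot'],'T') else 0)
```

```text
[0.4784 0.2203 0.1418] [ 0.9982  0.0597 -0.0017]
[284.9822 208.3783] [285.6054 208.8993] 22.860069274902344 [0.4822 0.2138 0.054 ] [0.4809 0.2136 0.05  ]
tri [0.4871 0.2138 0.0693]
delta tool [0.0035 0.0058 0.1099]
```

Emit:
step_arm(
  linear=[
    [2, 3, 30],
    [2, 3, 30],
    [0, 0, 30],
    [0, 0, 18],
    [0, 0, 0],
    [0, 0, 0],
    [0, 0, 0],
    [0, 0, 0],
    [0, 0, 0],
  ],
  delta_rot=[
    [0, 0, 0],
    [0, 0, 0],
    [0, 0, 0],
    [0, 0, 0],
    [0, 0, 0],
    [0, 0, 0],
    [0, 0, 0],
    [0, 0, 0],
    [0, 0, 0],
  ],
  grip=[87, 87, 87, 87, 87, 0, 0, 0, 0],
)

```text
time_s: 4.3
tcp_pos: [0.4834, 0.2148, 0.035]
ee_rot: [[0.998, 0.06, 0.001], [0.06, -0.998, 0.001], [0.001, -0.0, -1.0]]
wrist_force: [0.4, 0.6, 0.5]
gripper_width: 0.63
gripper_force: 0.0
```

Emit:
step_arm(
  linear=[
    [0, 0, 0],
    [0, 0, 0],
    [0, 0, 0],
    [0, 0, 0],
  ],
  delta_rot=[
    [0, 0, 0],
    [0, 0, 0],
    [0, 0, 0],
    [0, 0, 0],
  ],
  grip=[0, 0, 0, 0],
)

```text
time_s: 4.8
tcp_pos: [0.4833, 0.2148, 0.0345]
ee_rot: [[0.998, 0.06, 0.0], [0.06, -0.998, 0.0], [0.0, -0.0, -1.0]]
wrist_force: [-0.5, 0.4, -0.4]
gripper_width: 0.387
gripper_force: 30.0
```

Emit:
step_arm(
  linear=[
    [0, 0, -30],
    [0, 0, -50],
    [0, 0, -50],
    [-15, 51, 0],
    [-15, 51, 0],
    [-15, 51, 0],
    [-15, 51, 0],
    [-15, 51, 0],
    [0, 0, 0],
  ],
  delta_rot=[
    [0, 0, 0],
    [0, 0, 0],
    [0, 0, 0],
    [0, 0, 0],
    [0, 0, 0],
    [0, 0, 0],
    [0, 0, 0],
    [0, 0, 0],
    [0, 0, 0],
  ],
  grip=[0, 0, 0, 0, 0, 0, 0, 0, 0],
)

```text
time_s: 5.92
tcp_pos: [0.4215, -0.0471, 0.1639]
ee_rot: [[0.998, 0.055, -0.002], [0.055, -0.998, -0.0], [-0.002, 0.0, -1.0]]
wrist_force: [-0.2, 0.8, -3.3]
gripper_width: 0.383
gripper_force: 30.0
```

Run:
```python
from h import *
np.set_printoptions(precision=4,suppress=True)
s=sense();print(s['tcp_pos'],s['ee_rot'][:,0],s['time_s'])
W=cap('wrist');save(W,'w3.png')
import pickle;pickle.dump(W,open('w3.pkl','wb'))
for l in('drawer_face','drawer_in','chest','rivet_tin'):
  print(l,[(x['point'],x['score']) for x in landmark_of('wrist',l)][:2])
```

```text
[ 0.4215 -0.0471  0.1639] [ 0.9985  0.0548 -0.0025] 5.925
drawer_face [([283.2, 141.4], 0.83)]
drawer_in [([285.5, 139.9], 0.33)]
chest []
rivet_tin []
```

View pics/w3.png

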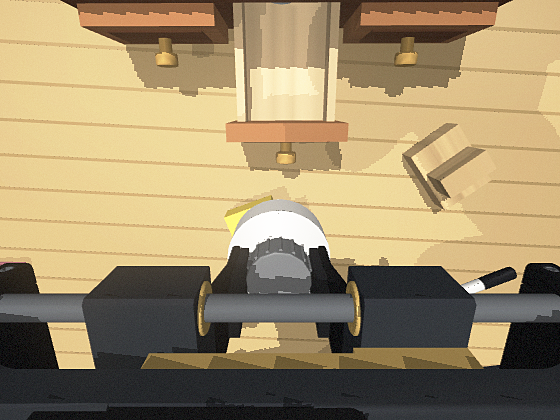

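The wrist view shows the jar held at (280,270). The drawer's front panel spans columns 227–348 and rows 122–141, and the drawer's inside lies between columns 248 and 327. The pale block stands at about (447,165).

Run:
```python
from h import *
import pickle
np.set_printoptions(precision=4,suppress=True)
W=pickle.load(open('w3.pkl','rb'));I=W['img'].astype(float)
g=I[:,:,2]  # blue
def edge(line,lo,hi):
    d=np.gradient(cv2.GaussianBlur(line.reshape(1,-1),(5,1),1).ravel()); k=lo+np.abs(d[lo:hi]).argmax(); 
    w=np.abs(d[k-2:k+3]);return (w*np.arange(k-2,k+3)).sum()/w.sum()
f=lambda a,b,lo,hi:[round(edge(g[:,c],lo,hi),1) for c in np.linspace(a,b,6).astype(int)]
R=f(240,335,117,127);F=f(240,335,134,148);print('rear',R,'front',F)
L=[round(edge(g[r],220,234),1) for r in(127,131,136)];Rr=[round(edge(g[r],340,355),1) for r in(127,131,136)];print(L,Rr)
for n,rows in(('rear',R),('front',F)):
    a=at(W,(240,np.polyval(np.polyfit(np.linspace(240,335,6),rows,1),240)),.0745);b=at(W,(335,np.polyval(np.polyfit(np.linspace(240,335,6),rows,1),335)),.0745)
    print(n,a,b,'yaw',np.degrees(np.arctan2(-(b-a)[0],-(b-a)[1])*-1))
print('L',at(W,(np.mean(L),131),.0745),'R',at(W,(np.mean(Rr),131),.0745))
for r in(60,90,110): print(r,[ (c-3) for c in [0]], g[r,228:262].astype(int).tolist(), g[r,315:345].astype(int).tolist())
```

```text
rear [np.float64(120.9), np.float64(120.0), np.float64(119.8), np.float64(119.8), np.float64(119.8), np.float64(119.7)] front [np.float64(141.7), np.float64(141.4), np.float64(142.5), np.float64(142.9), np.float64(143.0), np.float64(140.9)]
[np.float64(225.1), np.float64(225.3), np.float64(225.6)] [np.float64(347.9), np.float64(347.6), np.float64(347.3)]
rear [ 0.4939 -0.0137  0.0745] [ 0.4987 -0.0858  0.0745] yaw 3.768374708067083
front [ 0.4778 -0.014   0.0745] [ 0.4818 -0.0877  0.0745] yaw 3.1147484383132684
L [ 0.4855 -0.0026  0.0745] R [ 0.4908 -0.0964  0.0745]
60 [-3] [108, 102, 105, 104, 104, 101, 91, 205, 199, 197, 197, 196, 195, 197, 206, 145, 77, 76, 106, 112, 111, 110, 107, 103, 100, 106, 106, 112, 115, 113, 113, 115, 110, 134] [111, 111, 109, 112, 106, 108, 106, 105, 109, 109, 78, 89, 92, 60, 182, 179, 179, 170, 173, 176, 181, 187, 132, 74, 77, 75, 77, 79, 75, 71]
90 [-3] [163, 157, 162, 161, 157, 161, 163, 157, 187, 202, 199, 200, 198, 200, 198, 213, 145, 85, 77, 104, 117, 116, 108, 104, 178, 171, 175, 173, 175, 179, 177, 181, 184, 183] [197, 197, 171, 165, 170, 165, 172, 172, 182, 93, 88, 84, 104, 185, 181, 180, 179, 175, 178, 176, 185, 137, 142, 147, 142, 147, 143, 141, 145, 145]
110 [-3] [159, 158, 157, 160, 160, 159, 163, 157, 152, 199, 200, 197, 199, 196, 200, 203, 210, 107, 84, 78, 113, 110, 104, 177, 177, 174, 173, 174, 174, 176, 181, 183, 184, 180] [170, 172, 168, 166, 169, 167, 170, 178, 110, 90, 86, 74, 181, 180, 175, 177, 172, 179, 178, 181, 139, 138, 142, 143, 144, 141, 141, 137, 141, 140]
```

Emit:
step_arm(
  linear=[
    [38, 2, 0],
    [38, 2, 0],
    [37, 2, 0],
    [0, 0, 30],
    [0, 0, 25],
    [0, 0, 15],
    [0, 0, 12],
    [0, 0, 10],
    [0, 0, 8],
    [0, 0, 0],
  ],
  delta_rot=[
    [0, 0, 0],
    [0, 0, 0],
    [0, 0, 0],
    [0, 0, 0],
    [0, 0, 0],
    [0, 0, 0],
    [0, 0, 0],
    [0, 0, 0],
    [0, 0, 0],
    [0, 0, 0],
  ],
  grip=[0, 0, 0, 0, 0, 0, 0, 0, 0, 0],
)

```text
time_s: 7.42
tcp_pos: [0.5366, -0.0436, 0.0642]
ee_rot: [[0.998, 0.06, -0.001], [0.06, -0.998, -0.0], [-0.001, 0.0, -1.0]]
wrist_force: [0.1, 0.3, -1.8]
gripper_width: 0.385
gripper_force: 30.0
```

Emit:
step_arm(
  linear=[
    [0, 2, 6],
    [0, 0, 4],
    [0, 0, 1.5],
    [0, 0, 0],
  ],
  delta_rot=[
    [0, 0, 0],
    [0, 0, 0],
    [0, 0, 0],
    [0, 0, 0],
  ],
  grip=[0, 0, 0, 0],
)

```text
time_s: 7.92
tcp_pos: [0.537, -0.0456, 0.053]
ee_rot: [[0.998, 0.06, -0.0], [0.06, -0.998, -0.0], [-0.0, 0.0, -1.0]]
wrist_force: [0.1, 0.2, -2.0]
gripper_width: 0.382
gripper_force: 30.0
```

Emit:
step_arm(
  linear=[
    [0, 0, 1.5],
    [5, 0, 0],
    [5, 0, 0],
    [5, 0, 0],
    [4, 0, 0],
    [0, 0, 0],
  ],
  delta_rot=[
    [0, 0, 0],
    [0, 0, 0],
    [0, 0, 0],
    [0, 0, 0],
    [0, 0, 0],
    [0, 0, 0],
  ],
  grip=[0, 0, 0, 0, 0, 0],
)

```text
time_s: 8.68
tcp_pos: [0.5563, -0.0444, 0.0515]
ee_rot: [[0.998, 0.06, 0.0], [0.06, -0.998, 0.0], [0.0, 0.0, -1.0]]
wrist_force: [0.7, -0.4, -1.3]
gripper_width: 0.382
gripper_force: 30.0
```

Emit:
step_arm(
  linear=[
    [0, 0, 0],
    [0, 0, 0],
    [0, 0, 0],
    [0, 0, -20],
    [0, 0, -40],
    [-46, 0, -10],
    [0, 0, 0],
  ],
  delta_rot=[
    [0, 0, 0],
    [0, 0, 0],
    [0, 0, 0],
    [0, 0, 0],
    [0, 0, 0],
    [0, 0, 0],
    [0, 0, 0],
  ],
  grip=[60, 60, 60, 60, 0, 0, 0],
)

```text
time_s: 9.55
tcp_pos: [0.5076, -0.0474, 0.1226]
ee_rot: [[0.998, 0.06, 0.0], [0.06, -0.998, 0.001], [0.0, -0.001, -1.0]]
wrist_force: [0.4, -0.1, -1.1]
gripper_width: 0.436
gripper_force: 0.0
```

Run:
```python
from h import *
np.set_printoptions(precision=4,suppress=True)
W=cap('wrist');s=sense();print(s['tcp_pos'],s['gripper_width'],s['ee_rot'][:,0])
save(W,'w4.png')
p=proj(W,[.556,-.0444,.070]);print('cap pred',p);x,y=p.astype(int)
try:
  c,r=circ(W,p,W['img'][y,x],25,60);print(c,r,at(W,c,.070))
except Exception as e: print(e)
print('inner face pred',proj(W,[.495,-.049,.0745]))
```

```text
[ 0.5093 -0.0473  0.1224] 0.3898583220034587 [0.9982 0.0604 0.0014]
cap pred [278.4009 162.1273]
[286.6297 160.0812] 33.642364501953125 [ 0.5577 -0.0499  0.07  ]
inner face pred [279.5949 247.9091]
```

View pics/w4.png

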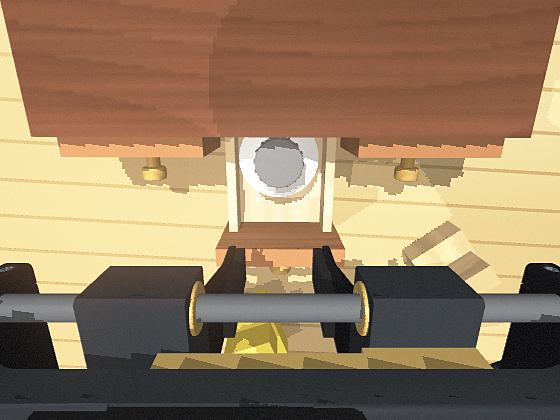

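The wrist view shows the jar standing in the drawer, cap at (277,163) and just touching the board's edge at row 136. The panel's inner top edge is at row 248, as predicted. Next I'll push the jar back with shut fingers.

Emit:
step_arm(
  linear=[
    [1, 0, 0],
    [0, 0, 10],
    [0, 0, 10],
    [0, 0, 10],
    [0, 0, 15],
    [0, 0, 15],
    [0, 0, 15],
    [0, 0, 15],
    [0, 0, 2],
    [0, 0, 0],
  ],
  delta_rot=[
    [0, 0, 0],
    [0, 0, 0],
    [0, 0, 0],
    [0, 0, 0],
    [0, 0, 0],
    [0, 0, 0],
    [0, 0, 0],
    [0, 0, 0],
    [0, 0, 0],
    [0, 0, 0],
  ],
  grip=[0, 0, 0, 0, 0, 0, 0, 0, 0, 0],
)

```text
time_s: 10.85
tcp_pos: [0.5112, -0.0471, 0.0295]
ee_rot: [[0.998, 0.06, 0.0], [0.06, -0.998, -0.0], [0.0, 0.0, -1.0]]
wrist_force: [-0.0, 0.3, 0.8]
gripper_width: 0.009
gripper_force: 0.0
```

Emit:
step_arm(
  linear=[
    [3, 0, 0],
    [3, 0, 0],
    [3, 0, 0],
    [3, 0, 0],
    [3, 0, 0],
    [3, 0, 0],
    [2, 0, 0],
  ],
  delta_rot=[
    [0, 0, 0],
    [0, 0, 0],
    [0, 0, 0],
    [0, 0, 0],
    [0, 0, 0],
    [0, 0, 0],
    [0, 0, 0],
  ],
  grip=[0, 0, 0, 0, 0, 0, 0],
)

```text
time_s: 11.72
tcp_pos: [0.5284, -0.0465, 0.0294]
ee_rot: [[0.998, 0.059, -0.006], [0.059, -0.998, -0.001], [-0.006, 0.001, -1.0]]
wrist_force: [-7.8, 0.5, 6.9]
gripper_width: 0.005
gripper_force: 4.0
```

Run:
```python
from h import *
np.set_printoptions(precision=4,suppress=True)
W=cap('wrist');s=sense();print(s['tcp_pos'],s['wrist_force'],s['moment'],s['time_s'])
save(W,'w5.png')
cv2.imwrite('pics/w5c.png',cv2.resize(W['img'][60:360,150:420],None,fx=2.2,fy=2,interpolation=2)[:,:,::-1])
```

```text
[ 0.5287 -0.0465  0.0294] [-5.8634 -0.1881  4.1273] [-0.0916  1.7191 -0.0157] 11.775
```

View pics/w5c.png

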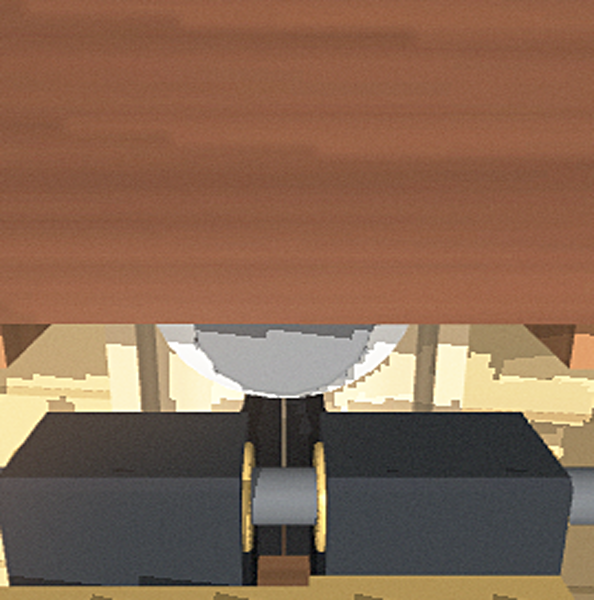

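Run:
```python
from h import *
np.set_printoptions(precision=4,suppress=True)
W=cap('wrist');s=sense();print(s['tcp_pos'],s['wrist_force'],s['ee_rot'][:,0])
p=(279.5,60+397/2);print('capfront',at(W,p,.07),'board edge',at(W,(279,60+324/2),.087))
```

```text
[ 0.5287 -0.0465  0.0294] [-6.4852  0.2683  4.9907] [ 0.9982  0.0595 -0.0052]
capfront [ 0.5517 -0.0454  0.07  ] board edge [ 0.5742 -0.0438  0.087 ]
```

Emit:
step_arm(
  linear=[
    [0, 0, 0],
    [1, 0, 0],
    [0, 0, 0],
  ],
  delta_rot=[
    [0, 0, 0],
    [0, 0, 0],
    [0, 0, 0],
  ],
  grip=[0, 0, 0],
)

```text
time_s: 12.2
tcp_pos: [0.5293, -0.0464, 0.0294]
ee_rot: [[0.998, 0.059, -0.006], [0.059, -0.998, -0.001], [-0.006, 0.0, -1.0]]
wrist_force: [-6.2, -0.6, 4.3]
gripper_width: 0.007
gripper_force: 3.1
```

Emit:
step_arm(
  linear=[
    [-5, 0, 0],
    [-3, 0, 0],
    [0, 0, 0],
    [0, 0, 7],
    [0, 0, 0],
    [4, 0, 0],
    [2, 0, 0],
  ],
  delta_rot=[
    [0, 0, 0],
    [0, 0, 0],
    [0, 0.1, 0],
    [0, 0, 0],
    [0, 0, 0],
    [0, 0, 0],
    [0, 0, 0],
  ],
  grip=[0, 0, 0, 0, 0, 0, 0],
)

```text
time_s: 13.08
tcp_pos: [0.5302, -0.046, 0.0228]
ee_rot: [[0.994, 0.06, 0.097], [0.059, -0.998, 0.006], [0.097, 0.0, -0.995]]
wrist_force: [-3.8, 2.0, 2.0]
gripper_width: 0.009
gripper_force: 1.8
```

Run:
```python
from h import *
np.set_printoptions(precision=4,suppress=True)
W=cap('wrist');s=sense();print(s['tcp_pos'],s['wrist_force'],s['ee_rot'][:,2])
save(W,'w6.png')
g=W['img'].astype(int)
print('capfront row?',proj(W,[.5517,-.0454,.07]),'board',proj(W,[.5742,-.0438,.087]))
for r in range(225,300,3): print(r,g[r,279].tolist(),end=' ')
```

```text
[ 0.5302 -0.0461  0.0228] [-2.217   0.3806  1.3084] [ 0.0971  0.0056 -0.9953]
capfront row? [280.3208 256.126 ] board [280.0682 210.5096]
225 [175, 175, 172] 228 [170, 171, 168] 231 [173, 173, 171] 234 [172, 171, 170] 237 [169, 171, 169] 240 [170, 170, 174] 243 [169, 168, 168] 246 [169, 170, 170] 249 [171, 173, 169] 252 [93, 90, 90] 255 [199, 194, 185] 258 [255, 255, 255] 261 [102, 86, 62] 264 [138, 124, 103] 267 [133, 120, 99] 270 [130, 115, 94] 273 [150, 134, 106] 276 [153, 135, 106] 279 [124, 111, 89] 282 [128, 113, 93] 285 [130, 118, 95] 288 [130, 116, 92] 291 [128, 114, 92] 294 [81, 84, 90] 297 [103, 107, 109]
```

Emit:
step_arm(
  linear=[
    [2, 0, 0.2],
    [2, 0, 0.2],
    [2, 0, 0.2],
    [0, 0, 0],
  ],
  delta_rot=[
    [0, 0, 0],
    [0, 0, 0],
    [0, 0, 0],
    [0, 0, 0],
  ],
  grip=[0, 0, 0, 0],
)

```text
time_s: 13.62
tcp_pos: [0.5369, -0.0456, 0.023]
ee_rot: [[0.993, 0.06, 0.1], [0.06, -0.998, 0.006], [0.1, -0.0, -0.995]]
wrist_force: [-1.7, 0.1, -0.1]
gripper_width: 0.007
gripper_force: 1.0
```

Emit:
step_arm(
  linear=[
    [1, 0, 0.1],
    [0, 0, 0],
  ],
  delta_rot=[
    [0, 0, 0],
    [0, 0, 0],
  ],
  grip=[0, 0, 0, 0],
)

```text
invalid input at $.grip: expected 2 entries
```

Emit:
step_arm(
  linear=[
    [1, 0, 0.1],
    [0, 0, 0],
  ],
  delta_rot=[
    [0, 0, 0],
    [0, 0, 0],
  ],
  grip=[0, 0],
)

```text
time_s: 13.88
tcp_pos: [0.5371, -0.0456, 0.0229]
ee_rot: [[0.993, 0.06, 0.098], [0.06, -0.998, 0.006], [0.099, 0.0, -0.995]]
wrist_force: [-4.0, -0.9, 0.3]
gripper_width: 0.005
gripper_force: 1.8
```

Emit:
step_arm(
  linear=[
    [1, 0, 0.1],
    [0, 0, 0],
  ],
  delta_rot=[
    [0, 0, 0],
    [0, 0, 0],
  ],
  grip=[0, 0],
)

```text
time_s: 14.12
tcp_pos: [0.5378, -0.0456, 0.0229]
ee_rot: [[0.993, 0.06, 0.098], [0.06, -0.998, 0.006], [0.098, 0.0, -0.995]]
wrist_force: [-4.8, 0.1, 0.7]
gripper_width: 0.004
gripper_force: 2.4
```

Emit:
step_arm(
  linear=[
    [1, 0, 0.1],
    [0, 0, 0],
  ],
  delta_rot=[
    [0, 0, 0],
    [0, 0, 0],
  ],
  grip=[0, 0],
)

```text
time_s: 14.38
tcp_pos: [0.5379, -0.0456, 0.0229]
ee_rot: [[0.994, 0.06, 0.096], [0.059, -0.998, 0.006], [0.096, 0.0, -0.995]]
wrist_force: [-6.2, 1.0, 2.7]
gripper_width: 0.006
gripper_force: 3.3
```

Emit:
step_arm(
  linear=[
    [-9, 0, 0],
    [0, 0, 0],
    [0, 0, -40],
    [0, 0, -50],
    [0, 0, 0],
    [0, 0, 0],
  ],
  delta_rot=[
    [0, 0, 0],
    [0, -0.1, 0],
    [0, 0, 0],
    [0, 0, 0],
    [0, 0, 0],
    [0, 0, 0],
  ],
  grip=[0, 0, 0, 0, 87, 87],
)

```text
time_s: 15.12
tcp_pos: [0.5315, -0.0457, 0.1126]
ee_rot: [[0.998, 0.06, 0.003], [0.06, -0.998, 0.001], [0.003, -0.001, -1.0]]
wrist_force: [-0.5, 1.1, -0.2]
gripper_width: 0.15
gripper_force: 0.0
```

Run:
```python
from h import *
import pickle
np.set_printoptions(precision=4,suppress=True)
W=cap('wrist');s=sense();print(s['tcp_pos'],s['ee_rot'][:,0],s['wrist_force'])
save(W,'w7.png');pickle.dump(W,open('w7.pkl','wb'))
print('inner top',proj(W,[.495,-.049,.0745]),'floor/panel',proj(W,[.495,-.049,.016]),'jar front',proj(W,[.548,-.046,.03]),'board',proj(W,[.5742,-.0438,.087]))
cv2.imwrite('pics/w7c.png',cv2.resize(W['img'][60:360,150:420],None,fx=2.2,fy=2,interpolation=2)[:,:,::-1])
```

```text
[ 0.5308 -0.0458  0.1118] [0.9982 0.0601 0.0006] [-0.0943  0.3248 -0.2167]
inner top [279.9668 284.7817] floor/panel [279.6595 250.2507] jar front [280.1343 196.5838] board [279.7211 178.9403]
```

View pics/w7c.png

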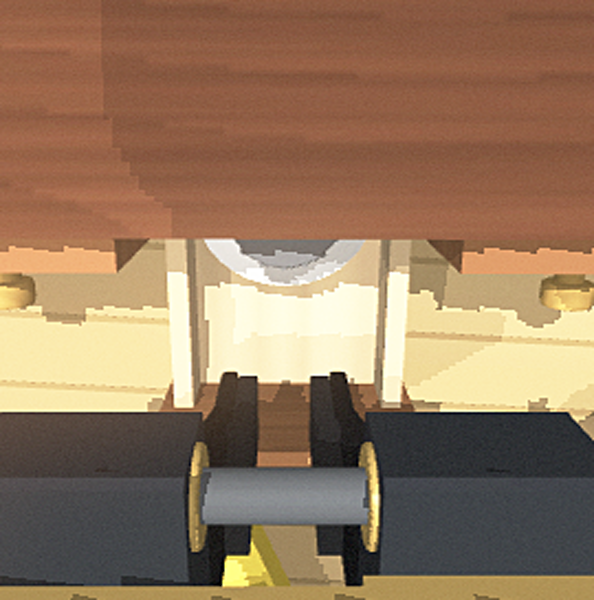

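Emit:
step_arm(
  linear=[
    [0, 0, -40],
    [-27, 37, -30],
    [-27, 37, 0],
    [-27, 37, 0],
    [-27, 37, 0],
    [0, 0, 0],
  ],
  delta_rot=[
    [0, 0, 0],
    [0, 0, 0],
    [0, 0, 0],
    [0, 0, 0],
    [0, 0, 0],
    [0, 0, 0],
  ],
  grip=[87, 87, 87, 87, 87, 87],
)

```text
time_s: 15.92
tcp_pos: [0.4299, -0.2018, 0.181]
ee_rot: [[0.998, 0.056, -0.002], [0.056, -0.998, 0.0], [-0.002, -0.0, -1.0]]
wrist_force: [0.5, -0.4, -1.0]
gripper_width: 0.882
gripper_force: 0.0
```

Run:
```python
from h import *
import pickle
np.set_printoptions(precision=4,suppress=True)
W=cap('wrist');s=sense();print(s['tcp_pos'],s['ee_rot'][:,0],s['time_s'])
save(W,'w8.png');pickle.dump(W,open('w8.pkl','wb'))
print([(x['point'],x['score']) for x in landmark_of('wrist','press_block')][:3],proj(W,[.462,-.207,0]))
```

```text
[ 0.4309 -0.201   0.1812] [ 0.9983  0.0578 -0.0014] 15.975
[([128.3, 224.8], 0.93), ([446.7, 219.4], 0.79), ([288.7, 163.2], 0.69)] [284.9844 158.2954]
```

View pics/w8.png

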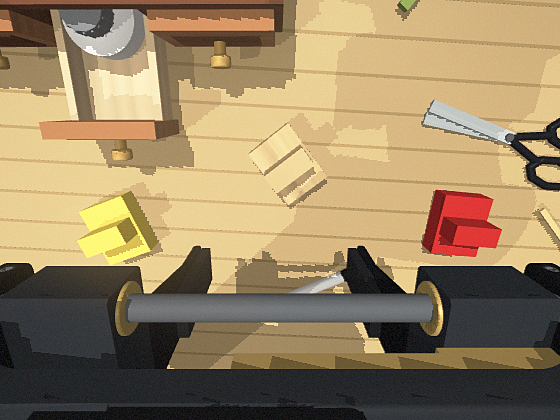

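Crop w7c shows the jar upright and pushed back, its front at crop (285,286), with the drawer floor clear and the walls unharmed. w8 shows the yellow block at (118,232), the red at (462,222), and the pale target at (288,165) with its bar running up-right.

```bash
cat > fit.py <<'E'
from h import *
from scipy.optimize import minimize
def model(W,x,y,a,z0=0):
    m=np.zeros((420,560),np.uint8);R=np.array([[np.cos(a),-np.sin(a)],[np.sin(a),np.cos(a)]])
    for hx,hy,z1,z2 in((.025,.033,.003,.026),(.022,.010,.026,.054)):
        P=[proj(W,[*(R@[sx*hx,sy*hy]+[x,y]),z0+z]) for sx in(-1,1) for sy in(-1,1) for z in(z1,z2)]
        cv2.fillConvexPoly(m,cv2.convexHull((np.array(P)*16).round().astype(np.int32)),1,shift=4)
    return m
def fit(W,mask,g,z0=0):
    def c(v):
        m=model(W,g[0]+v[0]/1e3,g[1]+v[1]/1e3,g[2]+v[2]/50,z0)
        return 1-(m&mask).sum()/max(1,(m|mask).sum())
    r=min((minimize(c,s,method='Nelder-Mead',options=dict(initial_simplex=np.array(s)+np.vstack([np.zeros(3),6*np.eye(3)]))) for s in([0,0,0],[0,0,8],[0,0,-8])),key=lambda r:r.fun)
    return [g[0]+r.x[0]/1e3,g[1]+r.x[1]/1e3,np.degrees(g[2]+r.x[2]/50)],r.fun
E
python3 - <<'E'
from fit import *
import pickle
np.set_printoptions(precision=4,suppress=True)
W7=pickle.load(open('w7.pkl','rb'));print('jar front',at(W7,(280,203),.044),at(W7,(280,203),.02))
print('panel/floor',at(W7,(280,251.5),.016))
W=cap('wrist');s=sense();print(s['tcp_pos'],s['ee_rot'][:,0])
for m in silhouettes('wrist','press_block'):
    if abs(m['point'][0]-288)<30:
        print(m['score'],fit(W,m['mask'].astype(np.uint8),(.462,-.207,np.radians(-32))))
        b=m['mask']
        # colour-segment check inside
T=cap('top')
for m in silhouettes('top','press_block'):
    if abs(m['point'][0]-347)<20: print('top',fit(T,m['mask'].astype(np.uint8),(.462,-.207,np.radians(-32))))
E
```

```text
jar front [ 0.5467 -0.0459  0.044 ] [ 0.5398 -0.0465  0.02  ]
panel/floor [ 0.4938 -0.0494  0.016 ]
[ 0.4321 -0.2     0.1816] [ 0.9982  0.0603 -0.0007]
0.83 ([np.float64(0.4590161935202213), np.float64(-0.2091882490192934), np.float64(-49.02375506589869)], np.float64(0.01335268505079823))
```

Emit:
step_arm(
  linear=[
    [0, 0, 15],
    [0, 0, 15],
    [0, 0, 15],
    [0, 0, 15],
    [0, 0, 15],
    [0, 0, 0],
  ],
  delta_rot=[
    [0, 0, 0.183],
    [0, 0, 0.183],
    [0, 0, 0.183],
    [0, 0, 0.183],
    [0, 0, 0.183],
    [0, 0, 0],
  ],
  grip=[87, 87, 87, 87, 87, 87],
)

```text
time_s: 16.98
tcp_pos: [0.4315, -0.1995, 0.1062]
ee_rot: [[0.659, -0.752, -0.003], [-0.752, -0.659, 0.0], [-0.002, 0.002, -1.0]]
wrist_force: [0.3, 0.3, 0.2]
gripper_width: 0.998
gripper_force: 0.0
```

Run:
```python
from h import *
np.set_printoptions(precision=4,suppress=True)
W=cap('wrist')
s=sense();R=np.array(s['ee_rot']);print(s['tcp_pos'],np.degrees(np.arctan2(R[1,0],R[0,0])),s['joints'])
print('delta mm',R.T@(np.array([.459,-.2092,.032])-np.array(s['tcp_pos']))*1e3)
from fit import *
for m in silhouettes('wrist','press_block'):
    p=proj(W,[.459,-.209,.03])
    if np.hypot(*(np.array(m['point'])-p))<45: print(m['score'],fit(W,m['mask'].astype(np.uint8),(.459,-.209,np.radians(-49))))
```

```text
[ 0.4321 -0.1997  0.1071] -48.72000489125853 [ -5.1839  14.8982 -29.1027   0.013  -46.0487  46.4549]
delta mm [ 24.8944 -13.9839  75.0405]
0.92 ([np.float64(0.4586386274560874), np.float64(-0.20920010312780246), np.float64(-49.59779629416535)], np.float64(0.03746877601998333))
```

Emit:
step_arm(
  linear=[
    [25, -14, 0],
    [0, 0, 30],
    [0, 0, 25],
    [0, 0, 15],
    [0, 0, 5],
    [0, 0, 0],
    [0, 0, 0],
    [0, 0, 0],
    [0, 0, 0],
    [0, 0, 0],
  ],
  delta_rot=[
    [0, 0, 0.01],
    [0, 0, 0],
    [0, 0, 0],
    [0, 0, 0],
    [0, 0, 0],
    [0, 0, 0],
    [0, 0, 0],
    [0, 0, 0],
    [0, 0, 0],
    [0, 0, 0],
  ],
  grip=[60, 60, 60, 60, 0, 0, 0, 0, 0, 0],
)

```text
time_s: 18.32
tcp_pos: [0.4592, -0.2099, 0.0328]
ee_rot: [[0.649, -0.761, 0.001], [-0.761, -0.649, -0.0], [0.001, -0.001, -1.0]]
wrist_force: [0.4, 0.6, 3.4]
gripper_width: 0.226
gripper_force: 30.0
```

Emit:
step_arm(
  linear=[
    [0, 0, 0],
    [0, 0, 0],
    [0, 0, 0],
  ],
  delta_rot=[
    [0, 0, 0],
    [0, 0, 0],
    [0, 0, 0],
  ],
  grip=[0, 0, 0],
)

```text
time_s: 18.7
tcp_pos: [0.4592, -0.2099, 0.0328]
ee_rot: [[0.649, -0.761, 0.001], [-0.761, -0.649, -0.0], [0.001, -0.0, -1.0]]
wrist_force: [-0.5, 1.1, 4.8]
gripper_width: 0.23
gripper_force: 30.0
```

Emit:
step_arm(
  linear=[
    [0, 0, -27],
    [0, 0, -50],
    [0, 0, -50],
    [0, 0, 0],
    [0, 0, 0],
    [0, 0, 0],
    [0, 0, 0],
    [0, 0, 0],
    [0, 0, 0],
  ],
  delta_rot=[
    [0, 0, 0],
    [0, 0, 0],
    [0, 0, 0],
    [0, 0, -0.1846],
    [0, 0, -0.1846],
    [0, 0, -0.1846],
    [0, 0, -0.1846],
    [0, 0, -0.1846],
    [0, 0, 0],
  ],
  grip=[0, 0, 0, 0, 0, 0, 0, 0, 0],
)

```text
time_s: 19.82
tcp_pos: [0.4582, -0.2097, 0.1585]
ee_rot: [[0.998, 0.056, -0.002], [0.056, -0.998, 0.001], [-0.002, -0.001, -1.0]]
wrist_force: [0.8, 0.8, -0.9]
gripper_width: 0.225
gripper_force: 30.0
```

Run:
```python
from h import *
import pickle
np.set_printoptions(precision=4,suppress=True)
W=pickle.load(open('w7.pkl','rb'));g=W['img'][:,:,2].astype(int)
for r in(195,210,225,240): print(r,g[r,220:245].tolist(),g[r,318:345].tolist())
T=np.linalg.inv(W['world_to_cam'])
s=sense();R=np.array(s['ee_rot']);print(s['tcp_pos'],np.degrees(np.arctan2(R[1,0],R[0,0])),s['gripper_width'],s['wrist_force'])
print('delta mm',R.T@(np.array([.521,-.047,.13])-np.array(s['tcp_pos']))*1e3)
for r in(200,220,240):
    for c in(235.5,326.5): print(r,c,at(W,(c,r),.04))
```

```text
195 [124, 124, 127, 125, 120, 128, 153, 145, 147, 141, 143, 145, 143, 150, 164, 91, 92, 97, 89, 136, 137, 132, 126, 127, 133] [145, 146, 149, 151, 114, 104, 111, 103, 91, 122, 116, 144, 144, 145, 147, 147, 154, 158, 102, 96, 99, 100, 102, 102, 102, 100, 99]
210 [122, 122, 124, 119, 122, 113, 177, 232, 228, 226, 225, 224, 225, 224, 235, 169, 95, 95, 94, 103, 135, 130, 114, 203, 205] [217, 220, 223, 203, 113, 116, 112, 92, 239, 232, 225, 227, 225, 225, 226, 229, 234, 162, 161, 163, 166, 159, 165, 165, 167, 163, 164]
225 [177, 181, 176, 180, 184, 178, 173, 218, 227, 226, 225, 224, 227, 225, 229, 240, 136, 93, 100, 89, 128, 131, 137, 130, 119] [215, 223, 234, 121, 111, 114, 96, 206, 233, 228, 225, 227, 226, 225, 227, 234, 174, 153, 153, 143, 141, 165, 164, 170, 163, 164, 168]
240 [172, 176, 177, 179, 176, 177, 170, 169, 230, 225, 227, 223, 224, 224, 225, 229, 209, 95, 90, 93, 99, 133, 127, 128, 117] [199, 210, 127, 96, 101, 102, 173, 238, 231, 227, 228, 228, 226, 228, 236, 178, 154, 154, 160, 155, 160, 159, 158, 154, 159, 156, 155]
[ 0.4582 -0.2097  0.1585] 3.187374967512272 0.2245066379015408 [ 0.79    0.8487 -0.8958]
delta mm [  71.8381 -158.953    28.481 ]
200 235.5 [ 0.5459 -0.0118  0.04  ]
200 326.5 [ 0.5502 -0.0814  0.04  ]
220 235.5 [ 0.5296 -0.0122  0.04  ]
220 326.5 [ 0.534  -0.0832  0.04  ]
240 235.5 [ 0.5127 -0.0125  0.04  ]
240 326.5 [ 0.5172 -0.085   0.04  ]
```

Emit:
step_arm(
  linear=[
    [24, -52, 0],
    [24, -53, 0],
    [25, -53, 0],
    [0, 0, 0],
    [0, 0, 0],
  ],
  delta_rot=[
    [0, 0, 0],
    [0, 0, 0],
    [0, 0, 0],
    [0, 0, 0],
    [0, 0, 0],
  ],
  grip=[0, 0, 0, 0, 0],
)

```text
time_s: 20.45
tcp_pos: [0.5219, -0.0477, 0.1587]
ee_rot: [[0.998, 0.057, -0.002], [0.057, -0.998, -0.0], [-0.002, 0.0, -1.0]]
wrist_force: [0.1, -0.8, -1.2]
gripper_width: 0.227
gripper_force: 30.0
```

Run:
```python
from fit import *
np.set_printoptions(precision=4,suppress=True)
W=cap('wrist');s=sense();R=np.array(s['ee_rot']);yaw=np.degrees(np.arctan2(R[1,0],R[0,0]));t=np.array(s['tcp_pos']);print(t,yaw,s['wrist_force'])
print('delta mm',R.T@(np.array([.5215,-.048,.08])-t)*1e3)
save(W,'w9.png');g=W['img'][:,:,2].astype(int)
# predicted block outline near corners & walls
for a,b in((.025,.033),(.025,-.033)):
    print('blk top corner',proj(W,t+R@[a,b,0]+[0,0,-.0068]))
for sy in(.035,-.035):
    for x in(.555,.565): 
        q=np.array([x,-.048+.059*(x-.5215),.04])+sy*np.array([-.059,.998,0]);print('wall',proj(W,q))
cv2.imwrite('pics/w9c.png',cv2.resize(W['img'][90:350,150:420],None,fx=2.9,fy=2.3,interpolation=2)[:,:,::-1])
```

```text
[ 0.5218 -0.0483  0.1588] 3.2159731268605425 [ 0.0786 -0.0025 -1.3258]
delta mm [-0.1721 -0.3544 78.8173]
blk top corner [338.5298 217.4842]
blk top corner [220.7757 217.291 ]
wall [239.254  167.4514]
wall [238.8188 156.1269]
wall [318.0567 167.3705]
wall [318.4766 156.0474]
```

View pics/w9c.png

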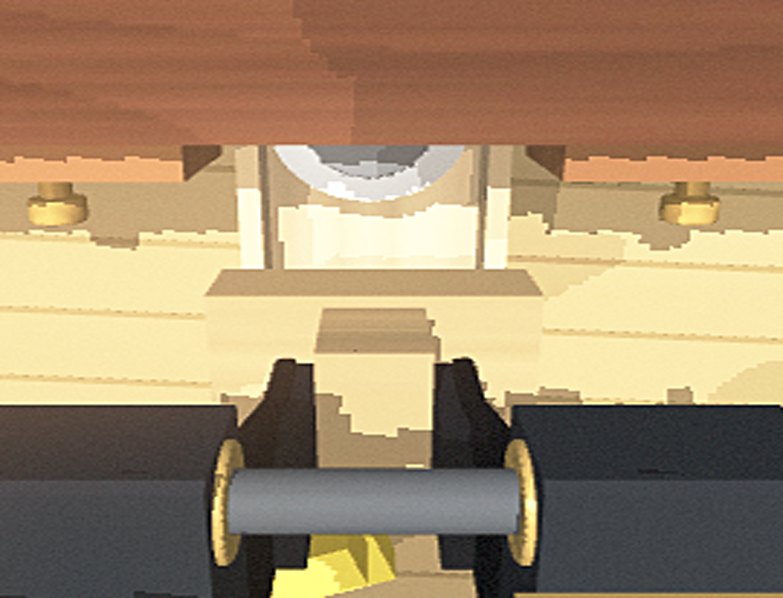

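The crop shows the block held level and square, rear edge at crop row 296 over columns 205–543. It is centred on the drawer walls (inner edges at 262 and 487), with the jar front at row 200.

Emit:
step_arm(
  linear=[
    [0, 0, 30],
    [0, 0, 25],
    [0, 0, 10],
    [0, 0, 8],
    [0, 0, 5],
    [0, 0, 0],
  ],
  delta_rot=[
    [0, 0, 0],
    [0, 0, 0],
    [0, 0, 0],
    [0, 0, 0],
    [0, 0, 0],
    [0, 0, 0],
  ],
  grip=[0, 0, 0, 0, 0, 0],
)

```text
time_s: 21.25
tcp_pos: [0.5226, -0.0479, 0.0815]
ee_rot: [[0.998, 0.058, 0.0], [0.058, -0.998, 0.0], [0.0, -0.0, -1.0]]
wrist_force: [0.6, 0.7, -2.2]
gripper_width: 0.232
gripper_force: 30.0
```

Emit:
step_arm(
  linear=[
    [-0.5, 0, 4],
    [0, 0, 4],
    [0, 0, 4],
    [0, 0, 0],
  ],
  delta_rot=[
    [0, 0, 0],
    [0, 0, 0],
    [0, 0, 0],
    [0, 0, 0],
  ],
  grip=[0, 0, 0, 0],
)

```text
time_s: 21.75
tcp_pos: [0.5217, -0.0479, 0.0689]
ee_rot: [[0.998, 0.058, -0.001], [0.058, -0.998, -0.0], [-0.001, 0.0, -1.0]]
wrist_force: [-0.5, -0.2, -1.0]
gripper_width: 0.226
gripper_force: 30.0
```

Emit:
step_arm(
  linear=[
    [0, 0, 4],
    [0, 0, 4],
    [0, 0, 4],
    [0, 0, 4],
    [0, 0, 0],
  ],
  delta_rot=[
    [0, 0, 0],
    [0, 0, 0],
    [0, 0, 0],
    [0, 0, 0],
    [0, 0, 0],
  ],
  grip=[0, 0, 0, 0, 0],
)

```text
time_s: 22.38
tcp_pos: [0.5217, -0.048, 0.0528]
ee_rot: [[0.998, 0.058, -0.001], [0.058, -0.998, -0.0], [-0.001, 0.0, -1.0]]
wrist_force: [-0.2, 0.1, -0.8]
gripper_width: 0.227
gripper_force: 30.0
```

Emit:
step_arm(
  linear=[
    [0, 0, 2],
    [0, 0, 1.5],
    [0, 0, 1],
    [0, 0, 0],
  ],
  delta_rot=[
    [0, 0, 0],
    [0, 0, 0],
    [0, 0, 0],
    [0, 0, 0],
  ],
  grip=[0, 0, 0, 0],
)

```text
time_s: 22.88
tcp_pos: [0.5221, -0.0479, 0.0488]
ee_rot: [[0.998, 0.058, 0.0], [0.058, -0.998, 0.0], [0.0, -0.0, -1.0]]
wrist_force: [0.3, -0.1, -0.9]
gripper_width: 0.223
gripper_force: 30.0
```

Emit:
step_arm(
  linear=[
    [0, 0, 0.8],
    [0, 0, 0.6],
    [0, 0, 0],
  ],
  delta_rot=[
    [0, 0, 0],
    [0, 0, 0],
    [0, 0, 0],
  ],
  grip=[0, 0, 0],
)

```text
time_s: 23.25
tcp_pos: [0.5221, -0.0479, 0.0487]
ee_rot: [[0.998, 0.059, 0.0], [0.059, -0.998, -0.0], [0.0, 0.0, -1.0]]
wrist_force: [-3.6, -0.1, 8.2]
gripper_width: 0.228
gripper_force: 30.0
```

Emit:
step_arm(
  linear=[
    [0, 0, -0.8],
    [0, 0, 0],
    [0, 0, -10],
    [0, 0, -30],
    [0, 0, -40],
    [-35, 0, 0],
    [-37, 0, 0],
    [0, 0, 0],
    [0, 0, 0],
  ],
  delta_rot=[
    [0, 0, 0],
    [0, 0, 0],
    [0, 0, 0],
    [0, 0, 0],
    [0, 0, 0],
    [0, 0, 0],
    [0, 0, 0],
    [0, 0, 0],
    [0, 0, 0],
  ],
  grip=[50, 50, 50, 50, 0, 0, 0, 0, 0],
)

```text
time_s: 24.38
tcp_pos: [0.451, -0.052, 0.129]
ee_rot: [[0.998, 0.059, 0.002], [0.059, -0.998, 0.0], [0.002, 0.0, -1.0]]
wrist_force: [0.4, -0.4, 1.2]
gripper_width: 0.091
gripper_force: 0.0
```

Run:
```python
from fit import *
np.set_printoptions(precision=4,suppress=True)
W=cap('wrist');s=sense();print(s['tcp_pos'],s['gripper_width'],s['time_s'],s['wrist_force']);save(W,'w10.png')
for m in silhouettes('wrist','press_block')[:4]:
    p=proj(W,[.521,-.048,.05])
    if np.hypot(*(np.array(m['point'])-p))<60: print(m['score'],fit(W,m['mask'].astype(np.uint8),(.521,-.048,np.radians(3.4)),.016),model(W,.521,-.048,.06,.016).sum(),m['mask'].sum())
```

```text
[ 0.4512 -0.0519  0.1287] 0.05329063294335872 24.425 [ 0.2039 -0.9078 -0.1516]
0.58 ([np.float64(0.5210268024076563), np.float64(-0.04805290995840087), np.float64(3.667129072415592)], np.float64(0.04455364455364452)) 6137 5837
```

Emit:
step_arm(
  linear=[
    [0, 0, 30],
    [0, 0, 25],
    [0, 0, 12],
    [0, 0, 4.5],
    [8, 0, 0],
    [4, 0, 0],
    [3, 0, 0],
    [3, 0, 0],
    [0, 0, 0],
  ],
  delta_rot=[
    [0, 0, 0],
    [0, 0, 0],
    [0, 0, 0],
    [0, 0, 0],
    [0, 0, 0],
    [0, 0, 0],
    [0, 0, 0],
    [0, 0, 0],
    [0, 0, 0],
  ],
  grip=[0, 0, 0, 0, 0, 0, 0, 0, 0],
)

```text
time_s: 25.6
tcp_pos: [0.4684, -0.051, 0.0569]
ee_rot: [[0.998, 0.058, 0.0], [0.058, -0.998, 0.0], [0.0, -0.0, -1.0]]
wrist_force: [0.3, -0.1, -1.2]
gripper_width: 0.002
gripper_force: 0.0
```

Emit:
step_arm(
  linear=[
    [3, 0, 0],
    [3, 0, 0],
    [3, 0, 0],
    [3, 0, 0],
    [0, 0, 0],
  ],
  delta_rot=[
    [0, 0, 0],
    [0, 0, 0],
    [0, 0, 0],
    [0, 0, 0],
    [0, 0, 0],
  ],
  grip=[0, 0, 0, 0, 0],
)

```text
time_s: 26.22
tcp_pos: [0.4755, -0.0511, 0.0559]
ee_rot: [[0.998, 0.057, -0.01], [0.057, -0.998, -0.001], [-0.01, 0.001, -1.0]]
wrist_force: [-7.7, 1.9, 4.4]
gripper_width: 0.002
gripper_force: 4.0
```

Emit:
step_arm(
  linear=[
    [3, 0, 0],
    [3, 0, 0],
    [4, 0, 0],
    [4, 0, 0],
    [4, 0, 0],
    [4, 0, 0],
    [4, 0, 0],
    [4, 0, 0],
  ],
  delta_rot=[
    [0, 0, 0],
    [0, 0, 0],
    [0, 0, 0],
    [0, 0, 0],
    [0, 0, 0],
    [0, 0, 0],
    [0, 0, 0],
    [0, 0, 0],
  ],
  grip=[0, 0, 0, 0, 0, 0, 0, 0],
)

```text
time_s: 27.22
tcp_pos: [0.5047, -0.0494, 0.0558]
ee_rot: [[0.998, 0.057, -0.012], [0.057, -0.998, -0.001], [-0.012, 0.001, -1.0]]
wrist_force: [-9.9, 1.0, 6.7]
gripper_width: 0.006
gripper_force: 4.8
```

Emit:
step_arm(
  linear=[
    [4, 0, 0],
    [4, 0, 0],
    [4, 0, 0],
    [4, 0, 0],
    [4, 0, 0],
    [4, 0, 0],
    [4, 0, 0],
    [3, 0, 0],
    [3, 0, 0],
  ],
  delta_rot=[
    [0, 0, 0],
    [0, 0, 0],
    [0, 0, 0],
    [0, 0, 0],
    [0, 0, 0],
    [0, 0, 0],
    [0, 0, 0],
    [0, 0, 0],
    [0, 0, 0],
  ],
  grip=[0, 0, 0, 0, 0, 0, 0, 0, 0],
)

```text
time_s: 28.35
tcp_pos: [0.5388, -0.0474, 0.0558]
ee_rot: [[0.998, 0.057, -0.012], [0.057, -0.998, -0.001], [-0.012, 0.001, -1.0]]
wrist_force: [-9.3, 0.2, 6.4]
gripper_width: 0.005
gripper_force: 4.7
```

Emit:
step_arm(
  linear=[
    [2, 0, 0],
    [2, 0, 0],
    [2, 0, 0],
    [1.5, 0, 0],
    [1, 0, 0],
    [1, 0, 0],
    [1, 0, 0],
  ],
  delta_rot=[
    [0, 0, 0],
    [0, 0, 0],
    [0, 0, 0],
    [0, 0, 0],
    [0, 0, 0],
    [0, 0, 0],
    [0, 0, 0],
  ],
  grip=[0, 0, 0, 0, 0, 0, 0],
)

```text
time_s: 29.22
tcp_pos: [0.5493, -0.0468, 0.0558]
ee_rot: [[0.998, 0.057, -0.011], [0.057, -0.998, -0.001], [-0.011, 0.001, -1.0]]
wrist_force: [-9.6, 0.8, 6.0]
gripper_width: 0.006
gripper_force: 4.6
```

Emit:
step_arm(
  linear=[
    [1, 0, 0],
    [1, 0, 0],
    [1, 0, 0],
    [1, 0, 0],
  ],
  delta_rot=[
    [0, 0, 0],
    [0, 0, 0],
    [0, 0, 0],
    [0, 0, 0],
  ],
  grip=[0, 0, 0, 0],
)

```text
time_s: 29.72
tcp_pos: [0.5496, -0.0468, 0.0558]
ee_rot: [[0.998, 0.056, -0.019], [0.056, -0.998, -0.002], [-0.019, 0.001, -1.0]]
wrist_force: [-18.0, 2.4, 14.8]
gripper_width: 0.007
gripper_force: 9.1
```

Emit:
step_arm(
  linear=[
    [1, 0, 0],
    [1, 0, 0],
    [0, 0, 0],
  ],
  delta_rot=[
    [0, 0, 0],
    [0, 0, 0],
    [0, 0, 0],
  ],
  grip=[0, 0, 0],
)

```text
time_s: 30.1
tcp_pos: [0.5496, -0.0469, 0.0558]
ee_rot: [[0.998, 0.056, -0.024], [0.056, -0.998, -0.002], [-0.024, 0.001, -1.0]]
wrist_force: [-21.4, 3.2, 16.5]
gripper_width: 0.005
gripper_force: 10.6
```

Emit:
step_arm(
  linear=[
    [-8, 0, 0],
    [-20, 0, 0],
    [-40, 0, 0],
    [-40, 0, -20],
    [-10, 0, -30],
    [0, 0, -30],
    [0, 0, -30],
    [0, 0, 0],
  ],
  delta_rot=[
    [0, 0, 0],
    [0, 0, 0],
    [0, 0, 0],
    [0, 0, 0],
    [0, 0, 0],
    [0, 0, 0],
    [0, 0, 0],
    [0, 0, 0],
  ],
  grip=[0, 0, 0, 0, 0, 0, 0, 0],
)

```text
time_s: 31.1
tcp_pos: [0.4448, -0.0521, 0.1692]
ee_rot: [[0.998, 0.059, 0.007], [0.059, -0.998, 0.001], [0.007, -0.001, -1.0]]
wrist_force: [0.5, 0.1, -0.8]
gripper_width: 0.005
gripper_force: 0.0
```

Run:
```python
from h import *
np.set_printoptions(precision=4,suppress=True)
W=cap('wrist');s=sense();print(s['tcp_pos'],s['time_s']);save(W,'w11.png')
T=cap('top');save(T,'t11.png')
u=np.array([.9982,.0593,0]);v=np.array([-.0593,.9982,0])
m=np.array([.5742,-.0452,.0745])
for o in(-.098,0,.098):
    p=proj(W,m+v*(o+.025)-u*.015);print(o,p,end=' ')
    c=int(round(p[0]));r=int(p[1]);print([W['img'][k,c].tolist() for k in range(max(0,r-16),r+14,2)])
print([(x['point'],x['score']) for x in landmark_of('wrist','drawer_face')][:4], proj(W,[.561,-.0455,.066]))
```

```text
[ 0.4434 -0.0523  0.1675] 31.15
-0.098 [377.937   65.0966] [[116, 82, 54], [106, 76, 51], [195, 134, 90], [191, 134, 88], [191, 133, 87], [190, 131, 86], [190, 132, 86], [205, 143, 92], [81, 60, 41], [77, 51, 33], [62, 43, 31], [63, 48, 33], [57, 43, 30], [138, 117, 84], [137, 117, 84]]
0 [245.9593  64.9709] [[142, 101, 69], [139, 93, 65], [133, 94, 64], [218, 154, 103], [215, 149, 101], [213, 147, 100], [215, 148, 101], [222, 154, 104], [116, 84, 57], [97, 67, 45], [83, 56, 41], [65, 47, 29], [71, 51, 35], [115, 94, 69], [167, 140, 103]]
0.098 [113.9226  64.8451] [[143, 103, 69], [139, 98, 67], [224, 153, 104], [213, 148, 101], [214, 151, 102], [215, 151, 103], [211, 148, 102], [218, 152, 105], [76, 55, 37], [96, 65, 47], [84, 59, 45], [84, 58, 35], [250, 223, 159], [237, 211, 150], [213, 182, 129]]
[([277.7, 65.3], 0.88)] [278.9684  63.986 ]
```

Run:
```python
from station import *
print(finish_job())
```

```text
the job is handed in; nothing more can be done
None
```

The job is handed in: the glue jar and pale pressing block are in the drawer with the tin and printing block, and the drawer is shut flush with its neighbours at about 31 s. I couldn't see the tin and printing block under the top board, so I judged their fit only from the pushing force and the block settling on the drawer floor.

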